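# Hang the specimen basket on the spring balance

## Task

Pick up the specimen basket by its orange grip block and hang its bail in the hook of the spring balance arm, then ease it down gently until the arm carries the basket's whole weight and has settled. Only then let go, so that the arm neither drops nor springs back at release, and never force the arm down. Leave the basket hanging freely and still, and leave the jar, the loupe and the dish undisturbed.

Things in the scene. Friction and masses are not known exactly. Their poses are not given: they have to be found in the camera images.
- stand: Green spring balance stand, fixed to the table: foot plate 150x130x12 mm, post 230 mm high with a white scale card. Origin on the table below the arm's hinge; the arm reaches 315 mm out along the stand's own -x axis (the foot extends 110 mm to +x). The hinge axis is level, along the stand's y, 207 mm above the table.
- balance_arm (a joint): Sink angle of the balance arm (rad): 0 = unloaded, at its upper stop, 0.17 rad above level; grows as it sinks; lower stop 0.45. Preloaded damped spring: the hook starts to sink at about 1.2 N, then 13 mm (0.048 rad) per further newton. It must not turn faster than 0.25 rad/s once let go (0.6 while held); letting go 0.5 N out of balance, or with some newtons of sideways strain, does that.
- saddle (a point): Bottom of the hook's dip, on top of the 8 mm round hook bar, 280 mm from the hinge, about 245 mm above the table when unloaded; the bail's apex comes to rest here. Axes are those of the stand when the joint reads 0; -x points out to the hook's tip. The dip rises to both sides.
- hook_tip (a point): Top of the hook's upturned tip, about 32 mm farther out (along -x) than the saddle and about 30 mm higher when unloaded. The bail must pass over it from outside, moving toward the stand, and then come down into the dip.
- basket: Aluminium specimen basket: 92x92x30 mm tray with three small fossils fixed in it and a stiff fixed bail of 5 mm wire. Origin: centre of its underside. The bail stands in the basket's y-z plane, 100 mm wide at the tray, 44 mm wide from z = 85 to 105 mm, with a roof-shaped top, ridge at z = 122 mm; one looks through it along the basket's x. Weighs 0.25 to 0.9 kg, not known beforehand.
- bail_apex (a point): Underside of the bail's ridge, 119 mm above the basket's underside, on its centre line: the point that sits on the hook.
- grip_block (a point): Point to grip: on the centre line of the orange grip block above the bail's ridge, 149 mm above the basket's underside (30 mm above bail_apex). The block is 14 mm (basket x) by 18 mm (basket y) by 38 mm high, from z = 127 to 165 mm. Grip it from above across the 18 mm, fingers closing along the basket's y, so that the fingers straddle the hook.
- jar: Clear jar with red lid, 52 mm wide, 67 mm high, loose; bystander. Origin: centre of its underside.
- loupe_by: Black loupe, 36 mm wide, 27 mm high, loose; bystander. Origin: centre of its underside.
- dish: Round glass dish, 67 mm wide, 15 mm high, loose; bystander. Origin: centre of its underside.

How it is judged (in metres and radians):
On the way, in this order (a step that is already met when the one before it is completed fails the run):
1. the basket is held in the fingers, lifted clear of the table (contact force between the fingers and basket above 0.5 N and height (world z) of basket above 0.04 m), for 0.2 s.
2. the bail sits in the hook's dip and the arm sinks under the basket while the fingers still hold it (x of bail_apex in the frame of saddle between -0.022 and 0.022 m and y of bail_apex in the frame of saddle between -0.01 and 0.01 m and z of bail_apex in the frame of saddle between -0.01 and 0.016 m and contact force between the fingers and basket above 0.5 N and value of joint balance_arm above 0.02 rad), for 0.2 s.
At the end, for the whole second after the job is handed in: Bail ridge within 22 mm along, 10 mm sideways and -10 to +16 mm in height of the saddle; arm sunk 0.03 to 0.43 rad and still (under 0.05 rad/s), carrying over 1.2 N; basket upright within 0.2 rad, under 0.05 m/s, 10 mm clear of the table, not touched by the fingers (x of bail_apex in the frame of saddle between -0.022 and 0.022 m and y of bail_apex in the frame of saddle between -0.01 and 0.01 m and z of bail_apex in the frame of saddle between -0.01 and 0.016 m and value of joint balance_arm between 0.03 and 0.43 rad and velocity of joint balance_arm between -0.05 and 0.05 rad/s and linear speed of basket below 0.05 m/s and angle between basket's own z axis and vertical below 0.2 rad and height (world z) of basket above 0.01 m and contact force between basket and stand above 1.2 N and contact force between the fingers and basket below 0.05 N).
It fails at once if the arm drops or springs back at release (turns faster than 0.25 rad/s with the fingers off the basket or nearly so) (contact force between the fingers and basket below 2 N and (velocity of joint balance_arm above 0.25 rad/s or velocity of joint balance_arm below -0.25 rad/s)).
It fails at once if the arm is driven faster than 0.6 rad/s (velocity of joint balance_arm above 0.6 rad/s or velocity of joint balance_arm below -0.6 rad/s).
It fails at once if the balance is loaded with more than 14 N by the basket (contact force between basket and stand above 14 N).
It fails at once if the robot itself pushes the balance with more than 3 N (contact force between any of the fingers, the arm and stand above 3 N).
It fails at once if a bystander is moved more than 15 mm (distance of any of jar, loupe_by, dish from where it was at the start of the episode above 0.015 m).
It also fails if it takes over 58 s, if anything falls off the work surface, if the arm or the gripper's body presses on something with over 40 N, if the wrist force passes 120 N, or if a joint passes its speed limit or range.

## Robot

A 6-joint arm with a two-finger parallel gripper is mounted at the origin on a cart in front of the work surface, level with it; the furniture and walls round the work are solid. World frame = base frame: x ahead of the robot, y to its left, z up, the work surface at z = 0. Lengths are in mm, angles in rad, forces in N, time in s.
With the tool pointing down it reaches from about 275 to 850 mm from the base axis. Payload 5.2 kg.
Tool frame: the origin (TCP) lies between the finger pads; the fingertips stand 22 mm ahead of it and the grasp point (between the pads) lies 3 mm ahead of it; z points along the fingers, y is the line along which they close (so a half turn about z gives the same grasp; the last joint's range is limited). The gripper opens to 85 mm and grips with 20 to 120 N. Pads are 22 mm wide; open, the fingers measure 114 mm over their backs; the gripper's body (76 mm by 85 mm) begins 54 mm behind the grasp point. The pads swing forward as they close: fully open they stand 13 mm farther back than shut.
Start: joints at [-1.328, 0.259, 1.535, -0, 1.348, -0.203], TCP at [237.169, -496.242, 253.31] pointing down, gripper open.
Joint ranges: [-3.14, 3.14], [-0.91, 2.08], [0.19, 2.58], [-1.22, 4.36], [0.22, 2.71], [-3.12, 3.12]. Speed limits (rad/s): [2.57, 2.57, 3.14, 3.14, 3.14, 3.14].

## Interface

Orientations are given as [roll, pitch, yaw] about the fixed x, y, z axes, in that order (R = Rz(yaw) Ry(pitch) Rx(roll)).
In Python, from workcell import observe, get_image, camera_model, job_done, outline_of, landmark_of gives the robot as it stands.
- The arm moves only by the tool jog_arm, never from a script. Its arguments are lists of equal length, an entry for each row: "xyz": the shift along the world's x, y, z in units of 40 mm (1.0 is 40 mm), a list of three; "delta_rot": the turn, a rotation vector about the world's x, y, z in units of 10 degrees (1.0 is 10 degrees), a list of three. A call has 1 to 12 rows; each row shifts and turns the commanded pose from where the row before left it; what a row does not reach is not made up. A row lasts 1/8 s, in which the tool goes at most 62.5 mm and 10.7 degrees, less where a joint would pass 70% of its speed; a pose out of reach is approached as far as the arm can. A call is refused whole if a number of a shift passes 1 or a number of a turn 1, either way. A call with a gripper value outside its range is refused whole. "gripper" is the opening, from 0 (shut) to 1 (fully open), set as the call begins (left out, the last holds). The fingers move at their own pace and stop on an object; "force" is the grip in N (left out, the last holds). Time passes only in rows, so rows that do not move let the fingers close. It gives the time, the measured TCP pose, the force, the opening and the grip force at its end, in the units of the state.
- observe(): the state, without advancing time (a new reading comes with each control period).
- get_image(name): name is "side" or "top"; returns the picture (384x512x3 uint8, red, green, blue); there is no depth.
- camera_model(name): a dict with "camera_matrix" (3x3 intrinsics, pixels), "eye" and "orientation" of the camera in the world. Camera axes: x right, y down, z forward; pixel columns grow to the right and rows downward; lengths in mm; the calibration is good to about 2 mm. A picture is of the moment at which its call begins. camera_model takes no time and is no camera call.
- job_done(): hands the job in; it is judged then, once.
Trained networks look in the newest picture that a camera, given by its name, has taken for a name from the list of things; names that differ only in an ending like _2 or _b are one class to them, and where a whole thing is asked for, a point or a joint stands for the part that bears it (a point fixed in the world has none). Each returns a list of dicts, best first, with "score" (0 to 1); they miss things now and then, are a little off and sometimes report something else, mostly with a low value. They report only what shows in the picture. A call takes as long as a camera call.
- outline_of(name, camera): "mask" (384x512 bool, what is visible of it) and "point" ([row, column] in pixels, amid what is visible of it).
- landmark_of(name, camera): "point" ([row, column] in pixels: a listed point, or the origin of a listed thing).
The state is a dict: "time": time; "joint_pos": joint angles; "joint_vel": joint speeds; "joint_torque": joint torques, N m; "tcp_pos": TCP position; "tool_rot": TCP orientation; "wrist_force": force on the tool from outside, world axes, zero at the start; "ft_torque": the same for the moment, N m; "gripper_width": opening from 0.0 (shut) to 1.0 (fully open); "grasp_force": force on a finger pad.
Only numpy, scipy, OpenCV 4.12 (cv2) and the standard library are available. Lean on these libraries where they do the work, as an engineer would, in place of code of your own. Each camera call takes 0.05 s, during which the arm holds its last target. There are 200 camera calls.

## Working session

There is one attempt and no reset: what is moved stays moved. The work goes in short steps, Python scripts to look and compute and a tool call to move; the robot and the scene stay as the last step left them, time stands still between calls to the robot, and variables do not carry over. Pictures are saved under pics/ and viewed, at most 10 in all, crops included, and the job is handed in when it is done.

Besides the shell and the picture viewer there is one more tool, called after "Emit:" as a command line: name --argument value ..., lists and objects as JSON in quotes. jog_arm: Moves the arm, as the interface text tells. Its arguments: {"type":"object","properties":{"xyz":{"type":"array","items":{"type":"array","items":{"type":"number"}}},"delta_rot":{"type":"array","items":{"type":"array","items":{"type":"number"}}},"gripper":{"type":"number"},"force":{"type":"number"}},"required":["xyz","delta_rot"]}

```bash
mkdir -p pics; cat > h.py <<'E'
import numpy as np, cv2
from workcell import *
def cam(n):
    m=camera_model(n); K=np.array(m["camera_matrix"],float); e=np.array(m["eye"],float); o=np.array(m["orientation"],float)
    if o.shape!=(3,3):
        from scipy.spatial.transform import Rotation as R
        o=R.from_euler('xyz',o).as_matrix()
    return K,e,o
def ray(n,p):
    K,e,R=cam(n); d=R@np.linalg.inv(K)@np.array([p[1],p[0],1.]); return e,d/np.linalg.norm(d)
def tri(p1,p2,a="side",b="top"):
    e1,d1=ray(a,p1);e2,d2=ray(b,p2)
    s=np.linalg.lstsq(np.c_[d1,-d2],e2-e1,rcond=None)[0]
    q1=e1+s[0]*d1;q2=e2+s[1]*d2
    return (q1+q2)/2,np.linalg.norm(q1-q2)
def proj(n,P):
    K,e,R=cam(n); c=K@(R.T@(np.array(P)-e)); return c[1]/c[2],c[0]/c[2]
def plane(n,p,z):
    e,d=ray(n,p); return e+d*(z-e[2])/d[2]
E
python3 - <<'E'
from h import *
np.set_printoptions(precision=1,suppress=True)
ims=[get_image(n) for n in("side","top")]
for n,i in zip(("side","top"),ims): cv2.imwrite(f"pics/{n}0.png",i[:,:,::-1])
for n in("side","top"): print(camera_model(n))
for k in "saddle hook_tip bail_apex grip_block basket stand jar loupe_by dish".split():
    L=[landmark_of(k,n) for n in("side","top")]
    print(k,[[(np.array(x["point"]),round(x["score"],2)) for x in l[:2]] for l in L])
    if all(L): print("   ",*tri(L[0][0]["point"],L[1][0]["point"]))
print(observe())
E
```

```text
{'camera_matrix': array([[468.5,   0. , 249.8],
       [  0. , 468.5, 190.5],
       [  0. ,   0. ,   1. ]]), 'eye': array([266.8, 969.1, 925.4]), 'orientation': array([-2.2, -0. , -2.8])}
{'camera_matrix': array([[395.1,   0. , 263.1],
       [  0. , 395.1, 199.6],
       [  0. ,   0. ,   1. ]]), 'eye': array([ 376.3,   23.9, 1553. ]), 'orientation': array([-3. , -0. , -1.6])}
saddle [[(array([185.5, 277.8]), 0.66)], [(array([228.5, 243.6]), 0.85)]]
    [493.3  57.4 251.7] 4.3673558403196315
hook_tip [[(array([177.4, 288.9]), 0.71)], [(array([234.9, 245.1]), 0.83)]]
    [469.3  51.6 278. ] 2.1930575401873837
bail_apex [[(array([154. , 308.2]), 0.63)], [(array([230.3, 352.1]), 0.61)]]
    [ 496.9 -337.5  110.5] 1.4985843460059918
grip_block [[(array([145.4, 309. ]), 0.75)], [(array([234. , 354.4]), 0.63)]]
    [ 488.6 -335.5  145. ] 17.326062983915165
basket [[(array([182.9, 305.6]), 0.57)], [(array([232.5, 344.4]), 0.83), (array([230.3, 354.4]), 0.19)]]
    [ 496.8 -335.5   -4.5] 0.40006580128924796
stand [[(array([257.6, 175.6]), 0.9)], [(array([167.7, 221.3]), 0.87)]]
    [753.  152.2  11.2] 5.926426123323341
jar [[(array([205.9, 227.5]), 0.72)], []]
loupe_by [[(array([187.5, 281.6]), 0.74), (array([246.6, 322.1]), 0.65)], []]
dish [[], [(array([224. , 172.6]), 0.73)]]
{'time': 1.0, 'joint_pos': array([-1.3,  0.3,  1.5, -0. ,  1.3, -0.2]), 'joint_vel': array([-0.,  0., -0., -0.,  0.,  0.]), 'joint_torque': array([  0. , -44.6, -29.1,  -0. ,   0. ,   0. ]), 'tcp_pos': array([ 237.2, -496.2,  253.3]), 'tool_rot': array([-3.1, -0. ,  0.4]), 'wrist_force': array([ 0.3, -0.3, -0.2]), 'ft_torque': array([ 0. , -0. ,  0.1]), 'grasp_force': 0.0, 'gripper_width': 0.9980153466385342}
```

View pics/side0.png

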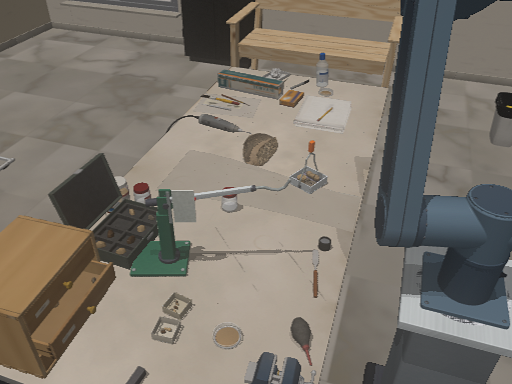

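View pics/top0.png

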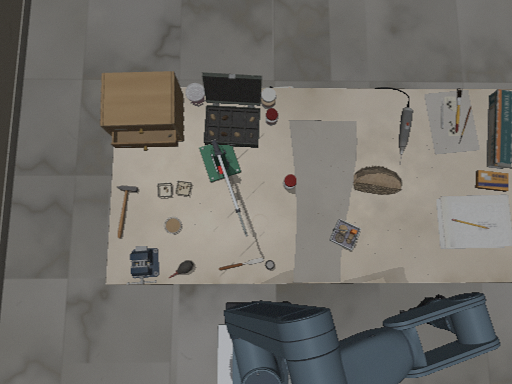

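```bash
python3 - <<'E'
from h import *
s=cv2.imread("pics/side0.png");t=cv2.imread("pics/top0.png")
z=lambda i,r,c,w:cv2.resize(i[r-w:r+w,c-w:c+w],(390,390),interpolation=cv2.INTER_CUBIC)
cv2.imwrite("pics/crop0.png",np.vstack([np.hstack([z(s,165,308,30),z(t,234,345,25)]) ]))
cv2.imwrite("pics/crop1.png",np.hstack([z(s,185,275,30),z(t,225,240,30)]))
for n in("side","top"):
    l=outline_of("basket",n)
    if l:
        m=l[0]["mask"];c=max(cv2.findContours(m.astype(np.uint8),0,1)[0],key=cv2.contourArea)
        print(n,l[0]["score"],m.sum(),cv2.minAreaRect(c))
        if n=="top":
            P=np.array([[*plane(n,(p[0][1],p[0][0]),30)[:2]] for p in c],np.float32);print(cv2.minAreaRect(P))
    l=outline_of("grip_block",n); print([(x["score"],x["point"],x["mask"].sum()) for x in l[:2]])
for k,zz in(("jar",34),("loupe_by",13),("dish",7)):
  for n in("side","top"):
    l=outline_of(k,n); print(k,n,[(round(x["score"],2),x["point"],plane(n,x["point"],zz)[:2]) for x in l[:2]])
o=observe();print(o["tool_rot"],o["tcp_pos"],cam("top")[2])
E
```

```text
side 0.83 767 ((307.2886962890625, 178.8505401611328), (35.74018478393555, 25.079050064086914), 23.962491989135742)
[(0.85, [178.5, 307.7], np.int64(731))]
top 0.79 581 ((345.300048828125, 233.9000244140625), (25.491172790527344, 23.702320098876953), 26.56505012512207)
((489.3692626953125, -330.4956359863281), (96.89750671386719, 93.13921356201172), 63.11363220214844)
[(0.64, [235.2, 344.1], np.int64(619))]
jar side [(0.81, [201.4, 228.1], array([ 692.32287689, -104.53854744])), (0.42, [191.0, 227.4], array([ 713.76398216, -154.76183382]))]
jar top [(0.68, [179.4, 288.9], array([ 703.43548437, -114.88102742])), (0.4, [233.9, 344.8], array([ 488.6553915 , -327.91205815]))]
loupe_by side [(0.59, [244.8, 324.0], array([373.35789765, -30.81839507]))]
loupe_by top [(0.37, [264.3, 272.1], array([374.01832067, -47.06670938]))]
dish side []
dish top [(0.54, [223.1, 173.3], array([534.50262046, 337.65888924]))]
[-3.14156390e+00 -2.84052247e-05  4.45826688e-01] [ 237.18767928 -496.24351892  253.28153301] [[-4.28261469e-03 -9.87069303e-01  1.60236855e-01]
 [-9.99715159e-01  4.63851415e-04 -2.38618096e-02]
 [ 2.34789337e-02 -1.60293404e-01 -9.86790132e-01]]
```

View pics/crop0.png

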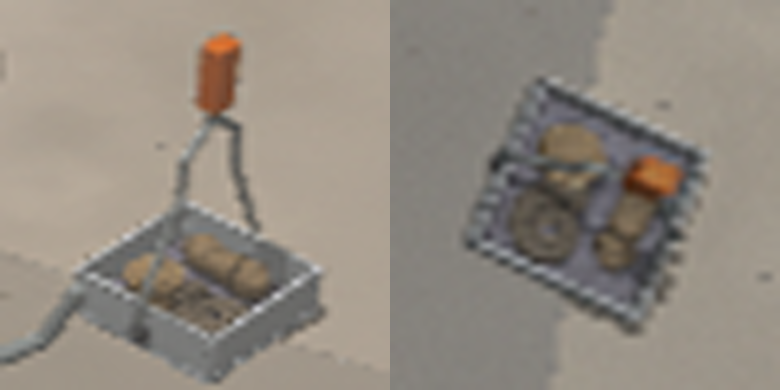

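View pics/crop1.png

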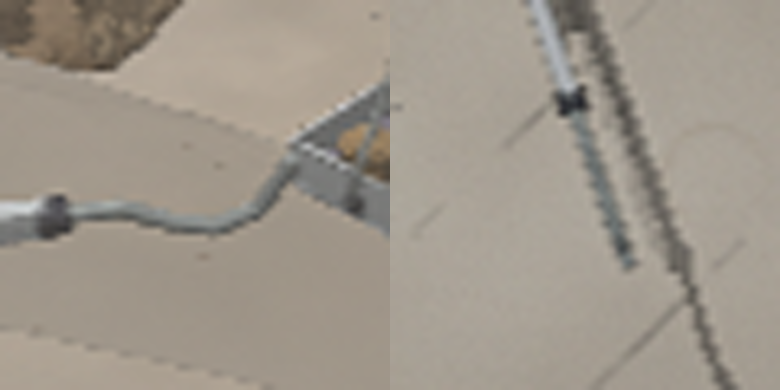

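```bash
python3 - <<'E'
from h import *
from scipy.optimize import least_squares
np.set_printoptions(precision=1,suppress=True)
obs={}
for n,(r,c) in(("side",(147,311)),("top",(232,354))):
    i=cv2.imread(f"pics/{n}0.png").astype(int);b,g,rr=i[...,0],i[...,1],i[...,2]
    m=(rr-b>70)&(rr-g>40); m2=np.zeros_like(m); m2[r-12:r+12,c-9:c+9]=m[r-12:r+12,c-9:c+9]
    ys,xs=np.nonzero(m2); obs[n]=(ys.mean(),xs.mean()); print(n,len(ys),obs[n],ys.min(),ys.max(),xs.min(),xs.max())
yaw=np.radians(-26);c,s=np.cos(yaw),np.sin(yaw)
box=np.array([[c*a-s*b,s*a+c*b,z] for a in(-7,7) for b in(-9,9) for z in(-22,16)])
def cen(n,P):
    h=cv2.convexHull(np.array([proj(n,P+q)[::-1] for q in box],np.float32)); M=cv2.moments(h); return M['m01']/M['m00'],M['m10']/M['m00']
f=lambda P:np.concatenate([np.subtract(cen(n,P),obs[n]) for n in obs])
r=least_squares(f,[495,-336,149],diff_step=1e-3);print("grip",r.x,r.fun)
tip=tri((178,290.7),(235.8,246.5));cl=tri((188,253.5),(210.4,237.7));print("tip",tip,"clamp",cl)
S=np.array([753,152.2]);T=np.array([493.3,57.4])
for p,q in((tip[0],cl[0]),(tip[0],[753,152.2]),(T,S)): print(np.degrees(np.arctan2(q[1]-p[1],q[0]-p[0])),np.hypot(q[1]-p[1],q[0]-p[0]))
E
```

```text
side 47 (np.float64(145.3404255319149), np.float64(310.78723404255317)) 140 151 309 314
top 19 (np.float64(231.10526315789474), np.float64(353.8421052631579)) 229 233 351 356
grip [ 490.9 -334.5  149.3] [ 0.   0.2 -0.2 -0. ]
tip (array([466.2,  47.1, 274. ]), np.float64(1.2586209377313171)) clamp (array([552.2,  77. , 244. ]), np.float64(0.34838682525396936))
19.20341860774583 91.07539916765887
20.129281792091902 305.45444842890555
20.053931640513067 276.46180568027836
```

Emit:
jog_arm --xyz '[[0.8,0.5,0],[0.8,0.5,0],[0.8,0.5,0],[0.8,0.5,0],[0.8,0.5,0],[0.8,0.5,0],[0.8,0.5,0],[0.8,0.5,0],[0,0,0],[0,0,0]]' --delta_rot '[[0,0,-0.65],[0,0,-0.65],[0,0,-0.65],[0,0,-0.65],[0,0,-0.65],[0,0,-0.65],[0,0,-0.65],[0,0,-0.65],[0,0,0],[0,0,0]]' --gripper 1

```text
time: 2.75
tcp_pos: [492.8, -336.4, 253.1]
tool_rot: [3.141, 0.001, -0.46]
wrist_force: [-0.3, -1.1, 0.0]
gripper_width: 1.0
grasp_force: 0.0
```

Emit:
jog_arm --xyz '[[0,0,-0.5],[0,0,-0.5],[0,0,-0.5],[0,0,-0.4],[0,0,-0.3],[0,0,-0.3],[0,0,0]]' --delta_rot '[[0,0,0],[0,0,0],[0,0,0],[0,0,0],[0,0,0],[0,0,0],[0,0,0]]'

```text
time: 3.62
tcp_pos: [492.7, -335.9, 152.3]
tool_rot: [-3.141, 0.002, -0.462]
wrist_force: [0.5, 0.6, 0.2]
gripper_width: 1.0
grasp_force: 0.0
```

Emit:
jog_arm --xyz '[[0,0,0],[0,0,0],[0,0,0],[0,0,0],[0,0,0],[0,0,0],[0,0,0],[0,0,0]]' --delta_rot '[[0,0,0],[0,0,0],[0,0,0],[0,0,0],[0,0,0],[0,0,0],[0,0,0],[0,0,0]]' --gripper 0 --force 40

```text
time: 4.62
tcp_pos: [493.4, -336.2, 153.5]
tool_rot: [-3.141, -0.001, -0.462]
wrist_force: [2.3, 2.8, 2.1]
gripper_width: 0.203
grasp_force: 40.4
```

Emit:
jog_arm --xyz '[[0,0,0.2],[0,0,0.4],[0,0,0.6],[0,0,0.6],[0,0,0.6],[0,0,0.6],[0,0,0.6],[0,0,0.5],[0,0,0.3],[0,0,0],[0,0,0],[0,0,0]]' --delta_rot '[[0,0,0],[0,0,0],[0,0,0],[0,0,0],[0,0,0],[0,0,0],[0,0,0],[0,0,0],[0,0,0],[0,0,0],[0,0,0],[0,0,0]]'

```text
time: 6.12
tcp_pos: [492.8, -336.0, 328.1]
tool_rot: [-3.141, 0.002, -0.462]
wrist_force: [0.2, 0.1, -7.2]
gripper_width: 0.206
grasp_force: 39.4
```

Emit:
jog_arm --xyz '[[-0.1,0.4,0],[-0.15,0.8,0],[-0.2,1,0],[-0.2,1,0],[-0.2,1,0],[-0.2,1,0],[-0.2,1,0],[-0.2,1,0],[-0.15,0.8,0],[-0.1,0.6,0],[0,0.4,0],[0,0.2,0]]' --delta_rot '[[0,0,0.1],[0,0,0.4],[0,0,0.5],[0,0,0.5],[0,0,0.5],[0,0,0.5],[0,0,0.5],[0,0,0.5],[0,0,0.5],[0,0,0.3],[0,0,0.2],[0,0,0.1]]'

```text
time: 7.62
tcp_pos: [424.1, 33.2, 329.4]
tool_rot: [-3.141, -0.0, 0.344]
wrist_force: [0.2, 0.1, -7.2]
gripper_width: 0.208
grasp_force: 39.8
```

Emit:
jog_arm --xyz '[[0,0,0],[0,0,0],[0,0,0],[0,0,0]]' --delta_rot '[[0,0,0],[0,0,0],[0,0,0],[0,0,0]]'

```text
time: 8.12
tcp_pos: [425.2, 31.3, 329.2]
tool_rot: [-3.142, 0.0, 0.34]
wrist_force: [0.3, 1.2, -7.0]
gripper_width: 0.209
grasp_force: 39.8
```

```bash
cat > m.py <<'E'
from h import *
import sys
np.set_printoptions(precision=1,suppress=True)
ims={n:get_image(n) for n in("side","top")}
for n in ims: cv2.imwrite(f"pics/{n}_{sys.argv[1]}.png",ims[n][:,:,::-1])
for k in "saddle hook_tip bail_apex grip_block basket".split():
    L={n:landmark_of(k,n) for n in ims}
    print(k,[[(np.array(x["point"]),round(x["score"],2)) for x in l[:2]] for l in L.values()])
    if all(L.values()): print("   ",*tri(L["side"][0]["point"],L["top"][0]["point"]))
o=observe();print(o["time"],o["tcp_pos"],o["tool_rot"],o["wrist_force"],o["ft_torque"],o["grasp_force"])
z=lambda i,r,c,w:cv2.resize(i[max(r-w,0):r+w,c-w:c+w],(390,390),interpolation=cv2.INTER_CUBIC)
cv2.imwrite(f"pics/crop_{sys.argv[1]}.png",np.hstack([z(ims["side"],185,290,50),z(ims["top"],230,246,40)])[:,:,::-1])
E
python3 m.py a
```

```text
saddle [[(array([187. , 279.4]), 0.62), (array([338.4, 228.1]), 0.47)], []]
hook_tip [[(array([177.8, 289. ]), 0.84)], []]
bail_apex [[], [(array([253.5, 251.8]), 0.56), (array([248.6, 254.1]), 0.41)]]
grip_block [[(array([248.1, 322.1]), 0.17)], [(array([251. , 255.3]), 0.39)]]
    [398.3  15.5  40.7] 51.820940210477794
basket [[(array([210.3, 306.4]), 0.82)], [(array([255.5, 249. ]), 0.46)]]
    [412.9  41.2 181.4] 17.01562510961468
8.725 [425.2  31.8 329.3] [3.1 0.  0.3] [ 0.1  0.6 -6.8] [ 0. -0.  0.] 39.77652847766876
```

View pics/crop_a.png

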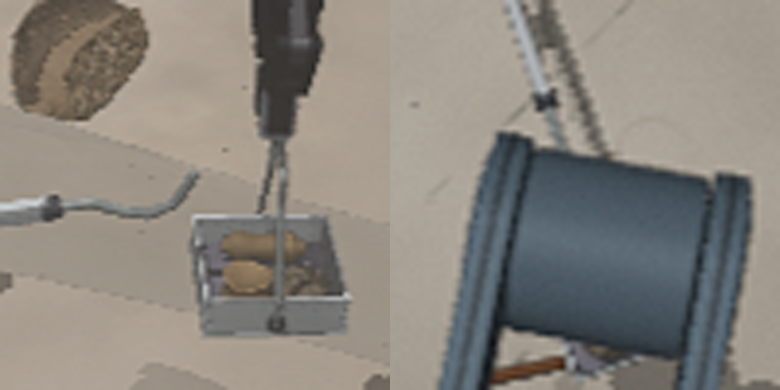

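```bash
python3 - <<'E'
from h import *
for z in (290,295): print(proj("side",(425.2,31.8,z)))
# saddle, tip hypotheses at side
for s in((494,58.5,245),(490,56.5,245),(498,60,245)): print("saddle",proj("side",s),proj("top",s))
for s in((464,47.5,275),(468,49,275)): print("tip",proj("side",s),proj("top",s))
E
```

```text
(np.float64(172.41559887341853), np.float64(309.3816246166057))
(np.float64(170.69940668681048), np.float64(309.55462310504214))
saddle (np.float64(188.0607986486068), np.float64(278.1680791896979)) (np.float64(227.82719696307183), np.float64(243.19640256148048))
saddle (np.float64(187.9255284925777), np.float64(279.9478523864679)) (np.float64(229.03220165046756), np.float64(243.7964538365981))
saddle (np.float64(188.08365839906054), np.float64(276.44260233471243)) (np.float64(226.62296795483172), np.float64(242.74791342538137))
tip (np.float64(177.9779058265704), np.float64(291.8143295809203)) (np.float64(236.27033595299886), np.float64(246.33143233768212))
tip (np.float64(177.99989844225246), np.float64(290.0648326114593)) (np.float64(235.02985248231), np.float64(245.86944548612797))
```

Emit:
jog_arm --xyz '[[0.1,0.04,0],[0.2,0.08,0],[0.3,0.11,0],[0.3,0.12,0],[0.3,0.12,0],[0.3,0.11,0],[0.2,0.08,0],[0.12,0.05,0],[0,0,0],[0,0,0]]' --delta_rot '[[0,0,0],[0,0,0],[0,0,0],[0,0,0.05],[0,0,0],[0,0,0],[0,0,0],[0,0,0],[0,0,0],[0,0,0]]'

```text
time: 9.98
tcp_pos: [497.6, 60.1, 329.3]
tool_rot: [-3.142, 0.0, 0.35]
wrist_force: [-0.7, -0.6, -6.7]
gripper_width: 0.207
grasp_force: 39.8
```

```bash
python3 m.py b
```

```text
saddle [[(array([186.7, 280.9]), 0.57)], []]
hook_tip [[(array([179.4, 289.9]), 0.92)], []]
bail_apex [[(array([170.5, 278.9]), 0.9)], [(array([226.2, 245.7]), 0.58)]]
    [495.9  49.5 290.9] 1.7357053541642504
grip_block [[(array([161.6, 278.9]), 0.84)], []]
basket [[(array([211.1, 275.9]), 0.74)], [(array([232.9, 245.5]), 0.72)]]
    [490.4  53.8 167.9] 14.643331255647372
10.575 [497.9  60.1 329.3] [-3.1  0.   0.3] [ 0.1  0.5 -6.9] [ 0.  -0.1 -0. ] 39.761284589767456
```

View pics/crop_b.png

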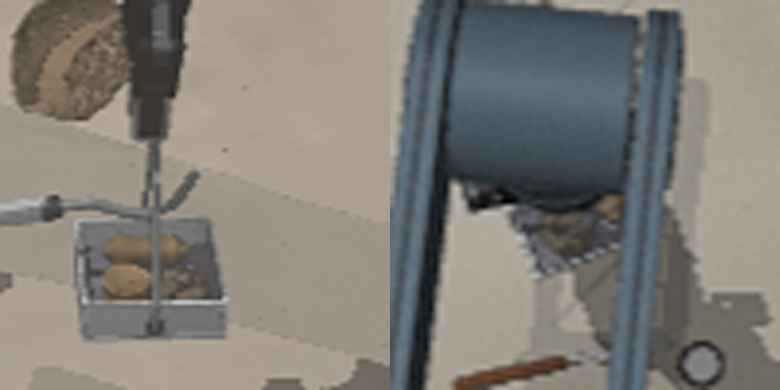

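Emit:
jog_arm --xyz '[[0,0,-0.2],[0,0,-0.3],[0,0,-0.2],[0,0,-0.15],[0,0,-0.1],[0,0,-0.1],[0,0,-0.1],[0,0,-0.1],[0,0,-0.1],[0,0,-0.1],[0,0,0],[0,0,0]]' --delta_rot '[[0,0,0],[0,0,0],[0,0,0],[0,0,0],[0,0,0],[0,0,0],[0,0,0],[0,0,0],[0,0,0],[0,0,0],[0,0,0],[0,0,0]]'

```text
time: 12.08
tcp_pos: [498.2, 60.0, 271.5]
tool_rot: [3.141, -0.0, 0.35]
wrist_force: [0.2, -1.6, -5.1]
gripper_width: 0.206
grasp_force: 40.0
```

```bash
python3 m.py c
```

```text
saddle [[(array([190.6, 279.9]), 0.93)], []]
hook_tip [[(array([181.3, 291.6]), 0.88), (array([258. , 172.8]), 0.44)], []]
bail_apex [[(array([189. , 279.1]), 0.8)], [(array([224.6, 245.3]), 0.7)]]
    [499.6  50.7 236.7] 12.016595899542567
grip_block [[(array([180.2, 291.3]), 0.31)], [(array([230.1, 245.5]), 0.81)]]
    [474.6  48.9 269. ] 19.767303884533426
basket [[(array([227.4, 275.5]), 0.88), (array([337.6, 227.7]), 0.39)], [(array([233.4, 242.4]), 0.76)]]
    [489.2  65.3 122.9] 8.834341141718133
12.675 [498.1  60.1 271.4] [ 3.1 -0.   0.3] [ 0.5 -2.  -5.9] [-0.4 -0.3  0. ] 40.04292190074921
```

View pics/crop_c.png

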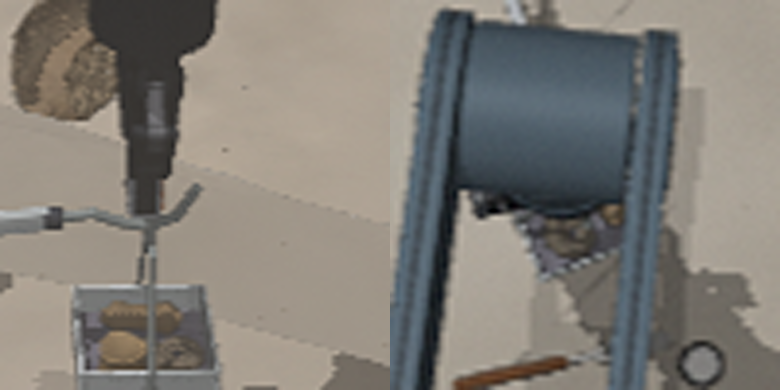

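Emit:
jog_arm --xyz '[[0.02,-0.05,0],[0.02,-0.05,0],[0,0,-0.1],[0,0,-0.1],[0,0,-0.1],[0,0,-0.1],[0,0,0],[0,0,0]]' --delta_rot '[[0,0,0],[0,0,0],[0,0,0],[0,0,0],[0,0,0],[0,0,0],[0,0,0],[0,0,0]]'

```text
time: 13.68
tcp_pos: [499.4, 56.2, 255.3]
tool_rot: [-3.141, 0.0, 0.35]
wrist_force: [-1.5, 1.4, -3.9]
gripper_width: 0.202
grasp_force: 40.2
```

```bash
cat > w.py <<'E'
from h import *
np.set_printoptions(precision=2,suppress=True)
F=[];T=[]
for k in range(8):
    get_image("side");o=observe();F.append(o["wrist_force"]);T.append(o["ft_torque"])
f=np.mean(F,0);t=np.mean(T,0);a=np.radians(20)
print(o["time"],"F",f,"sd",np.std(F,0),"T",t,"tcp",o["tcp_pos"],"stand x,y force",f[0]*np.cos(a)+f[1]*np.sin(a),-f[0]*np.sin(a)+f[1]*np.cos(a),"T stand",t[0]*np.cos(a)+t[1]*np.sin(a),-t[0]*np.sin(a)+t[1]*np.cos(a))
for k in("saddle","bail_apex","hook_tip"):
    l=landmark_of(k,"side"); print(k,[(x["point"],x["score"]) for x in l[:1]])
E
python3 w.py
```

```text
14.075 F [-2.62  2.56 -3.64] sd [0.47 0.37 0.42] T [ 0.5   0.49 -0.02] tcp [499.51  56.2  255.34] stand x,y force -1.586489125469293 3.2989172670130325 T stand 0.6381566162473086 0.2854811099403175
saddle []
bail_apex [([192.1, 276.9], 0.83)]
hook_tip [([187.5, 289.4], 0.92)]
```

Emit:
jog_arm --xyz '[[-0.02,0.02,0],[-0.03,0.025,0],[0,0,-0.1],[0,0,-0.1],[0,0,-0.1],[0,0,-0.1],[0,0,-0.1],[0,0,-0.1],[0,0,-0.1],[0,0,0],[0,0,0]]' --delta_rot '[[0,0,0],[0,0,0],[0,0,0],[0,0,0],[0,0,0],[0,0,0],[0,0,0],[0,0,0],[0,0,0],[0,0,0],[0,0,0]]'

```text
time: 15.6
tcp_pos: [498.1, 57.9, 227.5]
tool_rot: [3.141, -0.001, 0.35]
wrist_force: [4.5, 1.4, -2.8]
gripper_width: 0.201
grasp_force: 40.5
```

```bash
python3 w.py
```

```text
16.0 F [ 4.99  1.41 -1.26] sd [0.5  0.43 0.35] T [ 0.2  -0.96  0.02] tcp [498.08  57.95 227.62] stand x,y force 5.174600963658087 -0.37770983045793605 T stand -0.144050579832886 -0.9717872058003076
saddle [([204.3, 278.7], 0.56)]
bail_apex [([203.5, 277.6], 0.92)]
hook_tip [([196.2, 293.8], 0.83)]
```

Emit:
jog_arm --xyz '[[0.02,0.007,0],[0.02,0.007,0],[0,0,0],[0,0,0],[0,0,0]]' --delta_rot '[[0,0,0],[0,0,0],[0,0,0],[0,0,0],[0,0,0]]'

```text
time: 16.77
tcp_pos: [498.5, 58.2, 227.0]
tool_rot: [-3.142, 0.002, 0.35]
wrist_force: [-1.0, -3.0, -1.5]
gripper_width: 0.204
grasp_force: 40.5
```

```bash
python3 w.py
```

```text
17.175 F [-1.69 -3.51 -1.37] sd [0.58 0.45 0.51] T [-0.64  0.27 -0.  ] tcp [498.75  58.39 227.13] stand x,y force -2.7854225289235996 -2.7224590699812614 T stand -0.5118681729758583 0.4780297188554627
saddle [([205.6, 280.6], 0.61)]
bail_apex [([202.5, 277.7], 0.65)]
hook_tip [([196.7, 291.9], 0.7)]
```

Emit:
jog_arm --xyz '[[-0.006,-0.03,0],[0,0,-0.1],[0,0,-0.1],[0,0,-0.1],[0,0,0],[0,0,0],[0,0,0],[0,0,0]]' --delta_rot '[[0,0,0],[0,0,0],[0,0,0],[0,0,0],[0,0,0],[0,0,0],[0,0,0],[0,0,0]]'

```text
time: 18.32
tcp_pos: [499.5, 58.0, 215.6]
tool_rot: [-3.141, -0.002, 0.35]
wrist_force: [2.2, 5.8, -0.1]
gripper_width: 0.203
grasp_force: 40.7
```

```bash
python3 w.py
```

```text
18.725 F [ 1.34  5.08 -0.5 ] sd [0.52 0.65 0.39] T [ 0.97 -0.23 -0.03] tcp [499.51  58.01 215.67] stand x,y force 2.9935734143173374 4.320724367343367 T stand 0.829532926200702 -0.5479853773010591
saddle [([208.1, 229.2], 0.66)]
bail_apex [([206.8, 276.6], 0.81)]
hook_tip [([199.8, 292.9], 0.6)]
```

Emit:
jog_arm --xyz '[[0.009,0.019,0],[0,0,-0.05],[0,0,-0.05],[0,0,-0.04],[0,0,0],[0,0,0],[0,0,0],[0,0,0]]' --delta_rot '[[0,0,0],[0,0,0],[0,0,0],[0,0,0],[0,0,0],[0,0,0],[0,0,0],[0,0,0]]'

```text
time: 19.88
tcp_pos: [500.0, 58.3, 210.0]
tool_rot: [3.141, -0.002, 0.35]
wrist_force: [2.2, 4.6, 0.5]
gripper_width: 0.2
grasp_force: 40.7
```

```bash
python3 w.py
```

```text
20.275 F [ 2.43  4.79 -0.05] sd [0.34 0.43 0.37] T [ 0.87 -0.48 -0.03] tcp [499.99  58.27 209.95] stand x,y force 3.919315125270818 3.674280772191822 T stand 0.653651591781043 -0.7463756951590802
saddle [([209.2, 280.3], 0.87)]
bail_apex [([207.6, 275.9], 0.96)]
hook_tip [([200.8, 291.8], 0.69)]
```

Emit:
jog_arm --xyz '[[0.015,0.03,0],[0,0,0],[0,0,0],[0,0,0]]' --delta_rot '[[0,0,0],[0,0,0],[0,0,0],[0,0,0]]'

```text
time: 20.92
tcp_pos: [500.1, 58.7, 209.8]
tool_rot: [3.141, 0.0, 0.35]
wrist_force: [2.6, -2.6, -0.2]
gripper_width: 0.201
grasp_force: 40.7
```

```bash
python3 w.py
```

```text
21.325 F [ 2.64 -3.39 -0.43] sd [0.44 0.77 0.41] T [-0.59 -0.43  0.03] tcp [500.05  58.88 209.78] stand x,y force 1.3182017037744131 -4.084008114135267 T stand -0.7015466581738508 -0.20038355639216632
saddle [([209.8, 280.1], 0.89)]
bail_apex [([208.2, 275.5], 0.84)]
hook_tip [([201.3, 292.2], 0.8)]
```

Emit:
jog_arm --xyz '[[0.015,-0.013,0],[0,0,0],[0,0,0],[0,0,0]]' --delta_rot '[[0,0,0],[0,0,0],[0,0,0],[0,0,0]]'

```text
time: 21.98
tcp_pos: [500.2, 58.8, 209.6]
tool_rot: [-3.141, 0.001, 0.35]
wrist_force: [-0.1, -3.1, -0.6]
gripper_width: 0.206
grasp_force: 40.7
```

```bash
python3 w.py
```

```text
22.375 F [ 0.09 -3.59 -0.62] sd [0.51 0.66 0.59] T [-0.62 -0.03  0.03] tcp [500.24  58.8  209.59] stand x,y force -1.1453410850565005 -3.4065902051143406 T stand -0.590647696843038 0.18406950111009632
saddle [([209.2, 278.6], 0.69)]
bail_apex [([208.0, 277.1], 0.63)]
hook_tip [([201.7, 292.0], 0.9)]
```

Emit:
jog_arm --xyz '[[0,-0.014,0],[0,0,0],[0,0,0],[0,0,0]]' --delta_rot '[[0,0,0],[0,0,0],[0,0,0],[0,0,0]]'

```text
time: 23.02
tcp_pos: [500.3, 58.6, 209.6]
tool_rot: [-3.141, 0.0, 0.35]
wrist_force: [-0.8, -0.2, -0.2]
gripper_width: 0.205
grasp_force: 40.6
```

```bash
python3 w.py
```

```text
23.425 F [-1.61  1.08 -0.66] sd [0.6  0.6  0.34] T [0.17 0.27 0.01] tcp [500.29  58.47 209.61] stand x,y force -1.1461211690076931 1.5681350061913695 T stand 0.2541212429710741 0.19147801233512585
saddle [([209.2, 276.4], 0.59)]
bail_apex [([207.0, 275.8], 0.68)]
hook_tip [([200.8, 290.3], 0.58)]
```

Emit:
jog_arm --xyz '[[-0.005,0.004,-0.05],[0,0,-0.05],[0,0,-0.03],[0,0,0],[0,0,0],[0,0,0],[0,0,0]]' --delta_rot '[[0,0,0],[0,0,0],[0,0,0],[0,0,0],[0,0,0],[0,0,0],[0,0,0]]'

```text
time: 24.45
tcp_pos: [500.7, 58.5, 204.7]
tool_rot: [3.142, -0.001, 0.35]
wrist_force: [1.8, 4.1, 0.7]
gripper_width: 0.203
grasp_force: 40.8
```

```bash
python3 w.py
```

```text
24.85 F [2.04 4.85 0.65] sd [0.35 0.77 0.42] T [ 0.89 -0.38 -0.02] tcp [500.66  58.47 204.69] stand x,y force 3.57726294323638 3.863756964793146 T stand 0.7028538216823771 -0.6566155934916654
saddle [([212.0, 277.8], 0.86)]
bail_apex [([210.4, 275.0], 0.87)]
hook_tip [([202.8, 290.0], 0.74)]
```

Emit:
jog_arm --xyz '[[0.008,0.017,0.04],[0,0,0],[0,0,0],[0,0,0],[0,0,0]]' --delta_rot '[[0,0,0],[0,0,0],[0,0,0],[0,0,0],[0,0,0]]'

```text
time: 25.62
tcp_pos: [500.6, 58.7, 206.1]
tool_rot: [3.141, 0.0, 0.35]
wrist_force: [1.3, 0.4, 0.2]
gripper_width: 0.202
grasp_force: 40.7
```

```bash
python3 w.py
```

```text
26.025 F [ 0.86 -0.6   0.12] sd [0.28 0.55 0.44] T [-0.11 -0.15  0.  ] tcp [500.59  58.8  206.08] stand x,y force 0.6043980497461229 -0.8626794781102305 T stand -0.15487233692941932 -0.10650057449291023
saddle [([213.3, 274.7], 0.76)]
bail_apex [([209.4, 275.7], 0.79)]
hook_tip [([205.5, 294.5], 0.94)]
```

Emit:
jog_arm --xyz '[[0,0,0],[0,0,0],[0,0,0]]' --delta_rot '[[0,0,0],[0,0,0],[0,0,0]]' --force 20

```text
time: 26.55
tcp_pos: [500.6, 58.9, 206.1]
tool_rot: [3.141, 0.0, 0.35]
wrist_force: [0.6, -1.9, 0.2]
gripper_width: 0.199
grasp_force: 40.7
```

Emit:
jog_arm --xyz '[[0,0,0],[0,0,0],[0,0,0],[0,0,0],[0,0,0],[0,0,0],[0,0,0],[0,0,0]]' --delta_rot '[[0,0,0],[0,0,0],[0,0,0],[0,0,0],[0,0,0],[0,0,0],[0,0,0],[0,0,0]]' --gripper 0.5

```text
time: 27.55
tcp_pos: [500.6, 59.1, 206.1]
tool_rot: [-3.142, -0.0, 0.35]
wrist_force: [0.8, -0.1, -0.1]
gripper_width: 0.503
grasp_force: 0.0
```

```bash
python3 m.py d | grep -A1 -E "saddle|apex|^[0-9]"
```

```text
saddle [[(array([212.6, 279.1]), 0.78)], []]
hook_tip [[(array([203. , 290.2]), 0.92)], [(array([231.8, 245.3]), 0.38)]]
--
bail_apex [[(array([210. , 276.7]), 0.73)], [(array([227.4, 251.1]), 0.75)]]
    [502.4  32.7 154.1] 2.441840066001325
--
28.15 [500.6  59.  206.1] [-3.1 -0.   0.3] [ 0.6  0.5 -0.1] [ 0. -0.  0.] 0.0
```

View pics/crop_d.png

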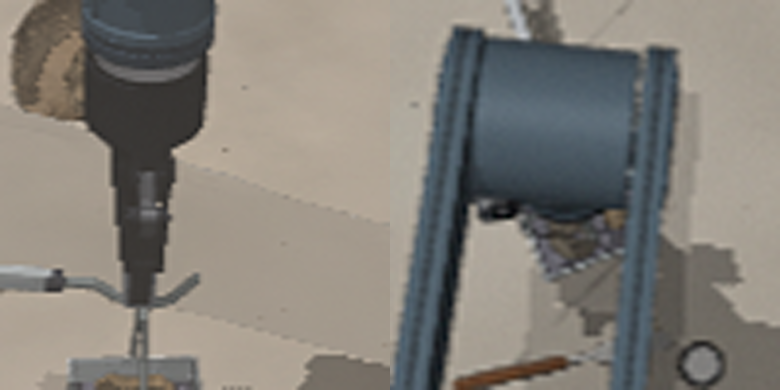

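Emit:
jog_arm --xyz '[[0,0,0.1],[0,0,0.2],[0,0,0.4],[0,0,0.5],[0,0,0.6],[0,0,0.6],[0,0,0.6],[0,0,0.4],[0,0,0],[0,0,0],[0,0,0],[0,0,0]]' --delta_rot '[[0,0,0],[0,0,0],[0,0,0],[0,0,0],[0,0,0],[0,0,0],[0,0,0],[0,0,0],[0,0,0],[0,0,0],[0,0,0],[0,0,0]]'

```text
time: 29.65
tcp_pos: [500.4, 59.1, 341.4]
tool_rot: [-3.141, 0.001, 0.35]
wrist_force: [-0.2, 0.3, 1.4]
gripper_width: 0.501
grasp_force: 0.0
```

Emit:
jog_arm --xyz '[[0,0,0],[0,0,0],[0,0,0],[0,0,0],[0,0,0],[0,0,0],[0,0,0],[0,0,0],[0,0,0],[0,0,0],[0,0,0],[0,0,0]]' --delta_rot '[[0,0,0],[0,0,0],[0,0,0],[0,0,0],[0,0,0],[0,0,0],[0,0,0],[0,0,0],[0,0,0],[0,0,0],[0,0,0],[0,0,0]]'

```text
time: 31.15
tcp_pos: [500.6, 59.0, 342.1]
tool_rot: [3.142, -0.0, 0.35]
wrist_force: [-0.3, -0.2, 0.1]
gripper_width: 0.499
grasp_force: 0.0
```

```bash
python3 - <<'E'
from h import *
a=get_image("side").astype(int)
for k in range(4): get_image("top")
b=get_image("side")
print("moving px",(np.abs(b.astype(int)-a)[120:300,230:340].max(2)>25).sum())
cv2.imwrite("pics/e.png",cv2.resize(b[120:300,150:390],(720,540))[:,:,::-1])
E
```

```text
moving px 0
```

View pics/e.png

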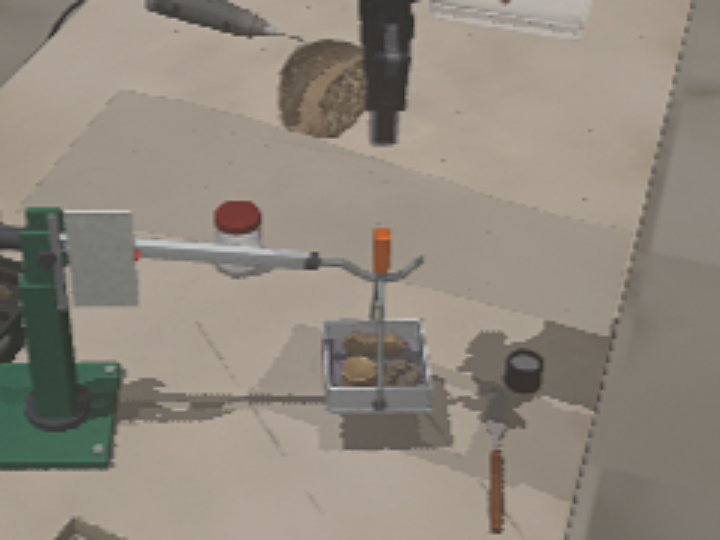

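The basket hangs upright and still in the hook's dip (crop about (380,275)). The fingers are clear of it, and the jar and loupe stand where they were.

```bash
python3 -c "from workcell import *; print(job_done())"
```

```text
the job is handed in; nothing more can be done
None
```

The basket hangs upright and still in the balance hook, released with the arm carrying its full weight (about 7 N); jar and loupe look undisturbed, the dish was not re-checked but the arm never went near it, and the job is handed in with no verdict returned.

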